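# Tilt the drilling table to the index rider and hold it for clamping

### The arm

A 6-joint arm with a two-finger parallel gripper is mounted at the origin on a cart in front of the work surface, level with it; the furniture and walls round the work are solid. World frame = base frame: x ahead of the robot, y to its left, z up, the work surface at z = 0. Lengths are in m, angles in degrees, forces in N, time in s.
With the tool pointing down it reaches from about 0.15 to 0.775 m from the base axis. Payload 6.1 kg.
Tool frame: the origin (TCP) lies midway between the tips of the shut fingers; the grasp point (between the pads) lies 19 mm behind it (grip_point_offset is the y of the grasp point in the tool frame, in m); y points along the fingers, z is the direction in which the jaws open and shut, and the axes are right-handed (so a half turn about y gives the same grasp; the last joint's range is limited). The gripper opens to 85 mm and grips with 20 to 120 N. Pads are 22 mm wide; open, the fingers measure 114 mm over their backs; the gripper's body (76 mm by 85 mm) begins 54 mm behind the grasp point. The pads swing forward as they close: fully open they stand 13 mm farther back than shut.
Start: joints at [0, 7.208, -2.269, 80.523, 0, 90], TCP at [0.525, -0, 0.231] pointing down, gripper open.
Joint ranges: [-155.77, 155.77], [-54.66, 111.73], [-72.52, 77.12], [-102.08, 115.82], [-83.92, 84.16], [-180, 180]. Speed limits (degrees/s): [136.94, 136.94, 172.46, 180, 180, 180].

### API

Orientations are given as [roll, pitch, yaw] about the fixed x, y, z axes, in that order (R = Rz(yaw) Ry(pitch) Rx(roll)).
In Python, from bench import * gives the robot as it stands. The module is installed in compiled form; this text tells all that it offers.
- The arm moves only by the tool step_arm, never from a script. Its argument "commands" is a list of rows, each an object of numbers: "x", "y", "z": the shift along the world's x, y, z in cm; "turn": the turn about the world's z in rad; "claw": the closure, from 0 (fully open) to 1 (shut). In form: [{"x": .., "y": .., "z": .., "turn": .., "claw": ..}, ...]. A call has 1 to 12 rows; each row shifts and turns the commanded pose from where the row before left it; what a row does not reach is not made up. A row lasts 1/10 s, in which the tool goes at most 50 mm and 8.59 degrees, less where a joint would pass 70% of its speed; a pose out of reach is approached as far as the arm can. A call with a gripper value outside its range is refused whole. The fingers move at their own pace and stop on an object; "grip_force" is the grip in N (left out, the last holds). Time passes only in rows, so rows that do not move let the fingers close. It gives the time, the measured TCP pose, the force and the opening at its end, in the units of the state.
- state(): the state, without advancing time (a new reading comes with each control period).
- grab_frame(name): name is "scene" or "side" or "wrist"; returns the picture (400x640x3 uint8, red, green, blue); there is no depth.
- camera_model(name): a dict with "camera_matrix" (3x3 intrinsics, pixels), "T" (4x4, takes a point from camera to world coordinates). Camera axes: x right, y up, looking along -z (the intrinsics and any distortion apply to the point x, -y, -z); pixel columns grow to the right and rows downward; lengths in m; the calibration is good to about 2 mm. A picture is of the moment at which its call begins: read the wrist's pose just before it. camera_model takes no time and is no camera call; for the wrist camera it gives the pose at the moment of the call.
- close_job(): hands the job in, once; it reports no verdict.
The state is a dict: "time_s": time; "qpos": joint angles; "joint_vel": joint speeds; "joint_efforts": joint torques, N m; "eef_pos": TCP position; "orientation": TCP orientation; "wrist_force": force on the tool from outside, world axes, zero at the start; "moment": the same for the moment, N m; "finger_gap": opening from 0.0 (shut) to 1.0 (fully open).
Only numpy, scipy, OpenCV 4.12 (cv2) and the standard library are available. Lean on these libraries where they do the work, as an engineer would, in place of code of your own. Each camera call takes 0.05 s, during which the arm holds its last target.

### The job

We are setting the tilting drilling table for a row of angled holes: its catch still holds it flat. Press the catch's sprung wing knob down and, keeping it pressed, turn it counter-clockwise until the table is free, then lift the table by its front handle until the needle on its side points at the index rider set on the quadrant. Finish still holding the table by its handle, steady at that angle, so that I can tighten the wing nut; leave the rider where it is set and the other tools where they lie.

Things in the scene. Friction and masses are not known exactly. Their poses are not given: they have to be found in the camera images.
- tilt_base: fixed base of the tilting drilling table: a plywood board 198 x 250 x 18 mm on the worktop. Origin on the worktop, 78 mm in front of the board's hinge-side (rear) edge, mid-width; its x axis points from the handle side to the hinge side, y to the left seen from the handle side, z up. The aluminium quadrant (arc with tick marks every 5 degrees, outer radius 150 mm, up to 200 mm above the worktop) stands on its left (+y) side at y = +127 mm.
- tilt_table (a joint): tilt of the table, rad: 0 = lying flat (held by the catch), grows as the handle side is lifted, stop at 1.0. The hinge is nearly free (0.03 N m) and the table (plywood, 135 x 234 x 18 mm, 0.6 to 1 kg) falls back if let go; 2 to 4 N upward at the handle lifts it.
- table_hinge (a point): mid-point of the hinge axis, 58 mm above the worktop at the rear; the axis runs along the base's y. Axes as the base's.
- table_handle (a point): centre of the grip of the steel D handle at the table's front edge: a round bar 12 mm thick and 90 mm long, parallel to the hinge, 175 mm from the hinge axis (and 9 mm above the line through it when flat), 40 mm in front of the table's edge with clear space between and below (bar centre 67 mm above the worktop when flat, 49 mm above the base board). The table's front edge has its top at 76 mm. Its frame tilts with the table: x points to the hinge, y along the bar.
- knob_grip (a point): centre of the black wing of the catch knob, which stands on a steel tongue at the table's front, 110 mm right (-y) of the handle's centre: a bar 48 mm long, 12 mm thick and 26 mm high, this point 13 mm below its top, 93 mm above the worktop when locked. Its x axis runs along the wing (48 mm), y across it (12 mm), z along the knob's axis, up. A hub of 38 mm diameter lies below the wing, from 13 mm below this point.
- catch_plunger (a joint): how far the knob is pressed down, m: 0 = up, 0.009 = fully down; the spring takes about 3 N to start and 7 N fully down and pushes the knob back up. The knob cannot turn unless it is pressed at least 6 mm; let it up only after turning.
- catch_knob (a joint): turn of the knob, rad: 0 = locked (wing nearly parallel to the handle), grows counter-clockwise seen from above to its stop at 1.3 = free (wing pointing fore and aft). Its crossbar then passes up through the slot of the catch plate, so the table can be lifted; below 1.15 the crossbar keeps the table down (it gives about 10 mm at the handle). The knob lifts away with the table.
- index_rider (a joint): angle, rad, at which the index rider is set on the quadrant, 0.35 to 0.75, measured like tilt_table: the table is at the marked angle when tilt_table equals it. Held by friction: a knock shifts it.
- rider_tip (a point): point of the index rider, a steel clip 20 x 14 x 11 mm with a small thumb screw on the quadrant's outer rim, pointing at the hinge. The point lies 148 mm from the hinge axis, on the outer (left) face of the quadrant.
- needle_tip (a point): tip of the dark steel needle on the stud under the brass wing nut at the table's left edge; 147 mm from the hinge axis, moves with the table along the quadrant. The two tips meet when the table is at the marked angle.
- driver_2: bystander: screwdriver with red and black handle, 160 mm, left of the tilting table
- sanding_block: bystander: black and grey sanding block 110 x 58 x 30 mm, right of the tilting table
- pliers_1: bystander: red pliers 185 mm, on the robot's side of the tilting table
- offcut_1: bystander: pine offcut 42 x 80 x 36 mm
- pencil: bystander: pencil 166 mm
- tape_measure: bystander: tape measure 32 x 93 x 64 mm

How it is judged (in metres and radians):
On the way, in this order (a step that is already met when the one before it is completed fails the run):
1. the catch knob is pressed down while still locked (value of joint catch_plunger above 0.005 m and value of joint catch_knob below 0.2 rad), for 0.05 s.
2. the catch knob is turned counter-clockwise until the table is free (value of joint catch_knob above 1.15 rad), for 0.2 s.
3. the table is lifted clear of its catch, toward the rider (value of joint tilt_table above 0.15 rad), for 0.1 s.
At the end, for the whole second after the job is handed in: the table is within 0.05 rad (3 degrees, 7 mm between the tips) of the rider's angle and still (under 0.05 rad/s), carried by the fingers at its handle (over 1 N on the table, grasp point within 70 mm of the handle's centre); the rider is within 6 mm of its setting (angle between the x axis of needle_tip and the x axis of rider_tip, either way round below 0.05 rad and value of joint tilt_table above 0.28 rad and contact force between the fingers and tilt_table above 1 N and distance between the grasp point and table_handle below 0.07 m and velocity of joint tilt_table between -0.05 and 0.05 rad/s and distance of rider_tip from where it was at the start of the episode below 0.006 m); the arm keeps its last pose, push and grip.
It fails at once if the index rider is knocked out of its setting (more than 6 mm) (distance of rider_tip from where it was at the start of the episode above 0.006 m).
It fails at once if the table is flung up or let fall (faster than 3 rad/s) (velocity of joint tilt_table above 3 rad/s or velocity of joint tilt_table below -3 rad/s).
It fails at once if a bystander is pushed more than 30 mm (distance of any of driver_2, sanding_block, pliers_1, offcut_1, pencil, tape_measure from where it was at the start of the episode above 0.03 m).
It also fails if it takes over 56 s, if anything falls off the work surface, if the arm or the gripper's body presses on something with over 40 N, if the wrist force passes 120 N, or if a joint passes its speed limit or range.

## Working session

There is one attempt and no reset: what is moved stays moved. The work goes in short steps, Python scripts to look and compute and a tool call to move; the robot and the scene stay as the last step left them, time stands still between calls to the robot, and variables do not carry over. Pictures are saved under pics/ and viewed, and the job is handed in when it is done.

Besides the shell and the picture viewer there is one more tool, called after "Request:" by a JSON object that holds its "api" and its "payload", one argument or row to a line. step_arm: Moves the arm, as the interface text tells. Its arguments: {"type":"object","properties":{"commands":{"type":"array"},"grip_force":{"type":"number"}},"required":["commands"]}

```bash
mkdir -p pics
python3 - <<'E'
from bench import *
import cv2
s=state(); print(s)
for n in ("scene","side","wrist"):
    m=camera_model(n); print(n,m)
    cv2.imwrite(f"pics/{n}0.png",cv2.cvtColor(grab_frame(n),cv2.COLOR_RGB2BGR))
E
```

```text
{'time_s': 0.0, 'qpos': array([-1.56101383e-03,  7.24154310e+00, -2.32724579e+00,  8.05235345e+01,
        7.08042277e-04,  9.00009038e+01]), 'joint_vel': array([-0.10910267, -0.01019276,  0.01393062, -0.04390158, -0.11419766,
       -0.02514483]), 'joint_efforts': array([-1.88969068e-03, -4.35916471e+01,  3.52923596e+01,  1.73015334e-02,
       -7.00984879e-05, -2.14169546e-05]), 'eef_pos': array([ 5.24587805e-01, -1.06406149e-05,  2.30519251e-01]), 'orientation': array([-9.00923234e+01,  7.06585100e-04, -9.00024659e+01]), 'wrist_force': array([ 0.21493623, -0.17016075, -0.73456863]), 'moment': array([ 0.00861836,  0.02653793, -0.0131785 ]), 'finger_gap': 0.9981104233757881}
scene {'camera_matrix': array([[397.89132582,   0.        , 317.878285  ],
       [  0.        , 397.89132582, 194.94913287],
       [  0.        ,   0.        ,   1.        ]]), 'T': array([[ 0.83408523,  0.31705473, -0.45141791, -0.03080017],
       [-0.55118627,  0.51202527, -0.65880483, -0.67924647],
       [ 0.02226019,  0.79831474,  0.60182893,  0.75906792],
       [ 0.        ,  0.        ,  0.        ,  
[... 269 characters left out ...]
.37155153, -0.46810881,  0.80176281,  0.92320259],
       [ 0.02154834,  0.85900411,  0.51151501,  0.64490891],
       [ 0.        ,  0.        ,  0.        ,  1.        ]])}
wrist {'camera_matrix': array([[289.99379079,   0.        , 316.62662364],
       [  0.        , 289.99379079, 203.42239121],
       [  0.        ,   0.        ,   1.        ]]), 'T': array([[ 9.99998440e-01,  4.25948721e-04,  1.71412608e-03,
         5.25013085e-01],
       [-8.74925697e-04,  9.62510589e-01,  2.71242695e-01,
         6.81510531e-02],
       [-1.53432902e-03, -2.71243772e-01,  9.62509461e-01,
         3.73527591e-01],
       [ 0.00000000e+00,  0.00000000e+00,  0.00000000e+00,
         1.00000000e+00]])}
```

View pics/scene0.png

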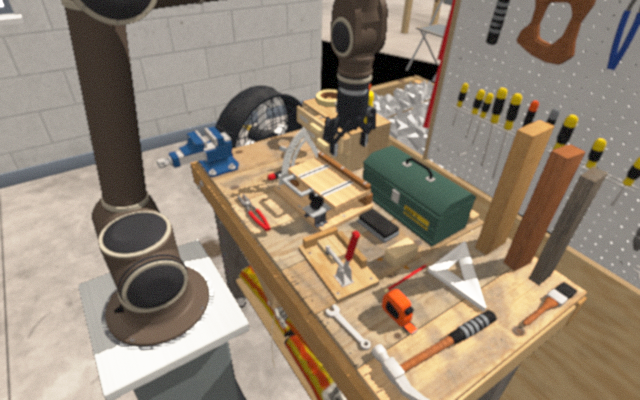

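View pics/side0.png

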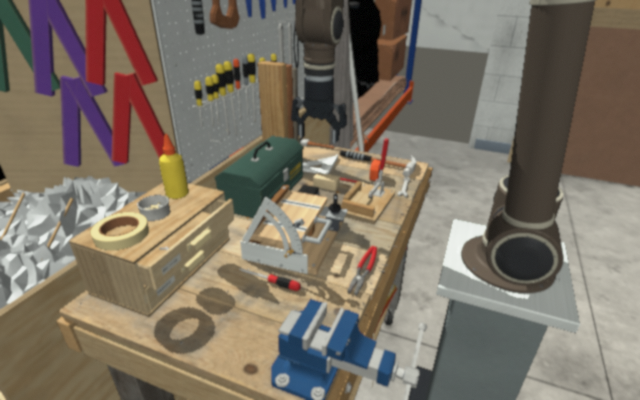

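View pics/wrist0.png

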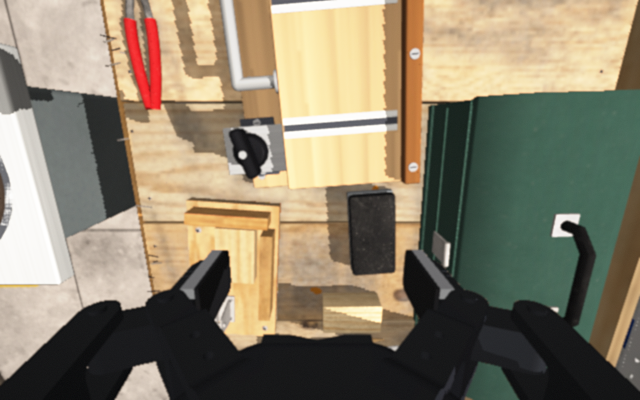

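```bash
cat > h.py <<'E'
from bench import *
import cv2, numpy as np
def ray(m,px):
    K=m["camera_matrix"];T=m["T"]
    u=np.linalg.inv(K)@np.array([px[0],px[1],1.]); d=T[:3,:3]@np.array([u[0],-u[1],-u[2]])
    return T[:3,3],d
def onplane(m,px,z):
    o,d=ray(m,px); return o+d*(z-o[2])/d[2]
def proj(m,p):
    T=m["T"];c=T[:3,:3].T@(np.asarray(p)-T[:3,3]);v=m["camera_matrix"]@np.array([c[0],-c[1],-c[2]]);return v[:2]/v[2]
def shot(n,name,crop=None,f=1):
    m=camera_model(n); im=cv2.cvtColor(grab_frame(n),cv2.COLOR_RGB2BGR)
    cv2.imwrite(f"pics/{name}_raw.png",im); np.save(f"pics/{name}_T.npy",m["T"])
    if crop: x0,y0,x1,y1=crop; im=im[y0:y1,x0:x1]
    cv2.imwrite(f"pics/{name}.png",cv2.resize(im,None,fx=f,fy=f,interpolation=cv2.INTER_CUBIC)); return m
E
python3 - <<'E'
from h import *
m=camera_model("wrist")
for px,z in [((247,153),.106),((237,130),.106),((256,176),.106),((235,85),.067),((285,187),.076),((415,187),.07)]: print(px,onplane(m,px,z))
for n,c in (("wrist",(200,0,440,220)),("side",(230,180,350,290)),("scene",(250,120,390,240))):
    im=cv2.imread(f"pics/{n}0.png")[c[1]:c[3],c[0]:c[2]]
    cv2.imwrite(f"pics/{n}0c.png",cv2.resize(im,None,fx=(2.5 if n=='wrist' else 5),fy=(2.5 if n=='wrist' else 5),interpolation=cv2.INTER_CUBIC))
E
```

```text
(247, 153) [0.4609981  0.04066138 0.106     ]
(237, 130) [0.45338891 0.06106111 0.106     ]
(256, 176) [0.46800353 0.01937565 0.106     ]
(235, 85) [0.44421786 0.10303365 0.067     ]
(285, 187) [0.49138703 0.00220419 0.076     ]
(415, 187) [0.62985694 0.00079397 0.07      ]
```

View pics/wrist0c.png

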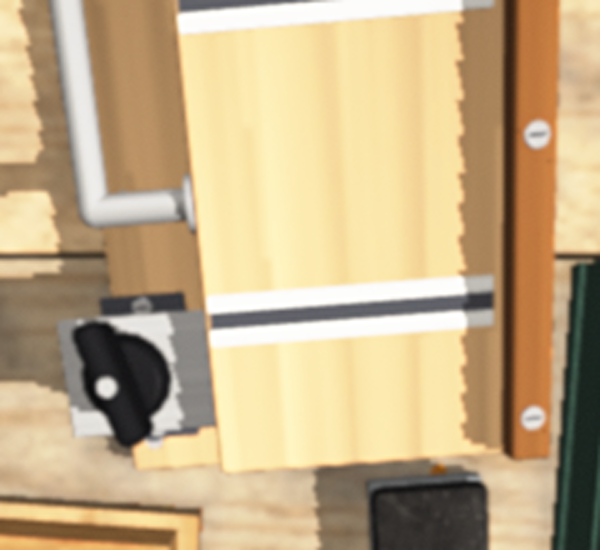

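View pics/side0c.png

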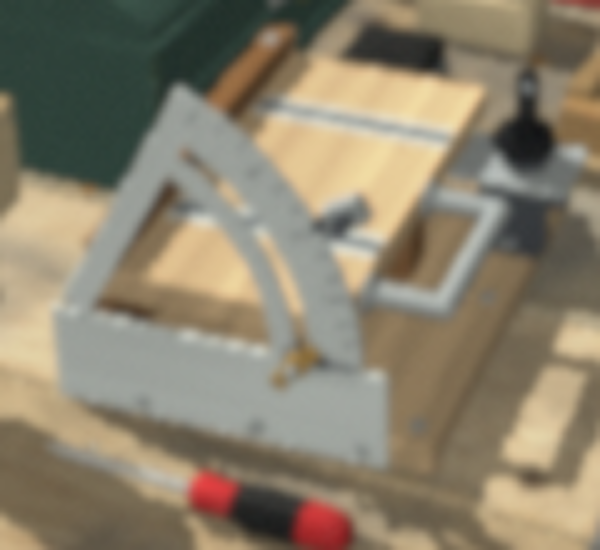

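View pics/scene0c.png

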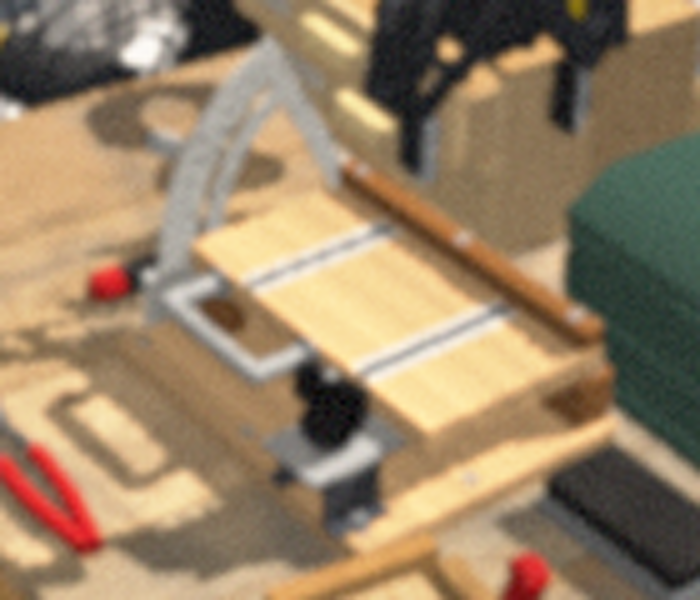

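Request:
{"api": "step_arm", "payload": {
  "commands": [
    {"x": -3.2,"y": 2.2,"z": 0,"turn": 0,"claw": 0},
    {"x": -3.2,"y": 2.2,"z": 0,"turn": 0,"claw": 0},
    {"x": 0,"y": 0,"z": 0,"turn": 0,"claw": 0},
    {"x": 0,"y": 0,"z": 0,"turn": 0,"claw": 0}
  ]
}}

```text
time_s: 0.55
eef_pos: [0.4607, 0.0443, 0.2315]
orientation: [-90.0, -0.0, -89.9]
wrist_force: [-0.2, 0.6, -1.0]
finger_gap: 0.998
```

Run:
```python
from h import *
s=state();print(s['time_s'],s['eef_pos'],s['orientation'])
shot("wrist","w1",(220,0,540,240),2.5)
```

```text
0.55 [0.46073299 0.04428901 0.23151687] [-8.99518487e+01 -1.01936590e-02 -8.99343958e+01]
```

View pics/w1.png

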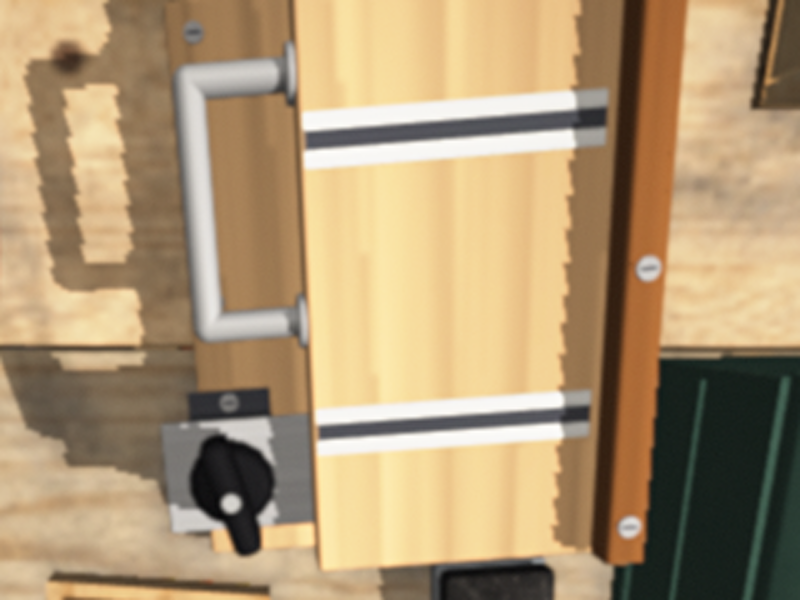

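Run:
```python
from h import *
m=camera_model("wrist")
f=lambda u,v,z: onplane(m,(220+u/2.5,v/2.5),z)[:2]
for n,u,v,z in [("hub",231,480,.08),("dot",231,503,.107),("wingA",210,443,.106),("wingB",247,552,.106),("hA",189,78,.067),("hB",209,325,.067),("tB",322,568,.076),("tR0",296,0,.076),("stripA",305,140,.076),("stripB",318,431,.076),("tRear",590,552,.076),("baseL",168,10,.018),("baseL2",197,380,.018)]:
    print(n,f(u,v,z))
a,b=f(189,78,.067),f(209,325,.067);c=(a+b)/2;d=a-b;yaw=np.degrees(np.arctan2(-d[0],d[1]))
print(c,np.hypot(*d),yaw)
s=f(305,140,.076)-f(318,431,.076);print(np.degrees(np.arctan2(-s[0],s[1])))
y=np.radians(yaw);X=np.array([np.cos(y),np.sin(y)]);Y=np.array([-np.sin(y),np.cos(y)])
print("knob exp",c-.11*Y,"hinge",c+.175*X)
w=f(210,443,.106)-f(247,552,.106);print(np.hypot(*w),np.degrees(np.arctan2(-w[0],w[1])),(f(210,443,.106)+f(247,552,.106))/2)
```

```text
hub [0.45709668 0.04156827]
dot [0.45744644 0.03901203]
wingA [0.44966075 0.06206638]
wingB [0.46360241 0.01886506]
hA [0.44175131 0.19428104]
hB [0.44815407 0.10392373]
tB [0.4966914  0.00100868]
tR0 [0.48101255 0.21664263]
stripA [0.48528338 0.1712329 ]
stripB [0.49323681 0.06148363]
tRear [0.61306023 0.0083315 ]
baseL [0.4301676  0.23325595]
baseL2 [0.43988829 0.07667317]
[0.44495269 0.14910239] 0.09058387230325701 4.053232324645652
4.144926997643155
knob exp [0.45272785 0.03937752] hinge [0.61951498 0.16147196]
0.04539520407242211 17.885611013535897 [0.45663158 0.04046572]
```

Request:
{"api": "step_arm", "payload": {
  "commands": [
    {"x": -0.37,"y": -0.38,"z": -2,"turn": 0.11,"claw": 0.6},
    {"x": 0,"y": 0,"z": -3,"turn": 0.11,"claw": 0.6},
    {"x": 0,"y": 0,"z": -3,"turn": 0.1,"claw": 0.6},
    {"x": 0,"y": 0,"z": 0,"turn": 0,"claw": 0.6},
    {"x": 0,"y": 0,"z": 0,"turn": 0,"claw": 0.6}
  ]
}}

```text
time_s: 1.1
eef_pos: [0.4576, 0.0398, 0.1514]
orientation: [-90.1, 0.0, -71.8]
wrist_force: [-0.1, -1.2, 0.7]
finger_gap: 0.398
```

Run:
```python
from h import *
s=state();print(s['time_s'],s['eef_pos'],s['orientation'],s['qpos'],s['finger_gap'])
shot("wrist","w2",None,1.25)
```

```text
1.1 [0.45760525 0.03978505 0.15140676] [-9.00671426e+01  1.01005091e-02 -7.18456607e+01] [ 4.97243066e+00  9.12857019e-01 -1.91165593e+01  7.00382605e+01
 -5.47706074e-03  7.68180887e+01] 0.39804026857525726
```

View pics/w2.png

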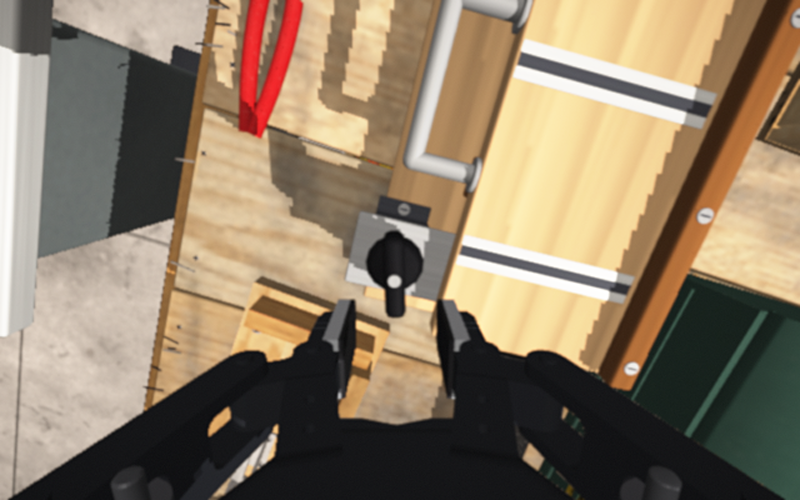

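Request:
{"api": "step_arm", "payload": {
  "commands": [
    {"x": 0,"y": 0.05,"z": -2,"turn": 0,"claw": 0.6},
    {"x": 0,"y": 0,"z": -2,"turn": 0,"claw": 0.6},
    {"x": 0,"y": 0,"z": -1.5,"turn": 0,"claw": 0.6},
    {"x": 0,"y": 0,"z": -0.8,"turn": 0,"claw": 0.6},
    {"x": 0,"y": 0,"z": 0,"turn": 0,"claw": 0.6},
    {"x": 0,"y": 0,"z": 0,"turn": 0,"claw": 0.6}
  ]
}}

```text
time_s: 1.75
eef_pos: [0.4582, 0.0407, 0.0895]
orientation: [-89.9, -0.0, -71.7]
wrist_force: [-0.1, 1.0, -0.2]
finger_gap: 0.404
```

Run:
```python
from h import *
s=state();print(s['time_s'],s['eef_pos'],s['wrist_force'],s['finger_gap'])
shot("wrist","w3",None,1.25)
```

```text
1.75 [0.45815645 0.04071653 0.08950424] [-0.11112108  1.00307911 -0.15592666] 0.40356433841740574
```

View pics/w3.png

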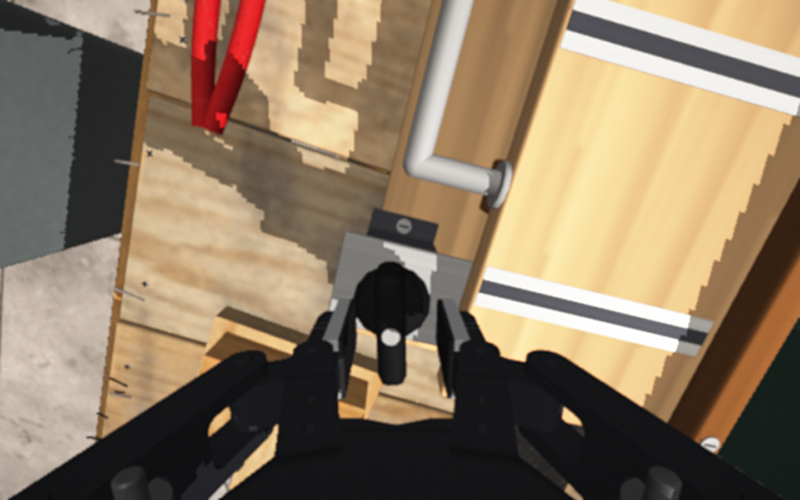

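Request:
{"api": "step_arm", "payload": {
  "commands": [
    {"x": 0,"y": 0,"z": -0.5,"turn": 0,"claw": 0.6},
    {"x": 0,"y": 0,"z": 0,"turn": 0,"claw": 0.8},
    {"x": 0,"y": 0,"z": 0,"turn": 0,"claw": 1},
    {"x": 0,"y": 0,"z": 0,"turn": 0,"claw": 1},
    {"x": 0,"y": 0,"z": 0,"turn": 0,"claw": 1},
    {"x": 0,"y": 0,"z": 0,"turn": 0,"claw": 1}
  ],
  "grip_force": 60
}}

```text
time_s: 2.4
eef_pos: [0.4564, 0.0404, 0.0831]
orientation: [-90.1, -0.0, -71.7]
wrist_force: [-5.2, -1.8, 2.0]
finger_gap: 0.126
```

Run:
```python
from h import *
s=state();print(s['time_s'],s['eef_pos'],s['orientation'],s['wrist_force'],s['moment'],s['finger_gap'])
shot("wrist","w4",(200,150,460,400),2.4)
```

```text
2.4 [0.45642396 0.04044902 0.08314615] [-9.00943923e+01 -6.94144410e-03 -7.16534071e+01] [-5.23423988 -1.81517135  1.98086045] [-0.34785589  0.96410693  0.33185184] 0.1261364755075513
```

View pics/w4.png

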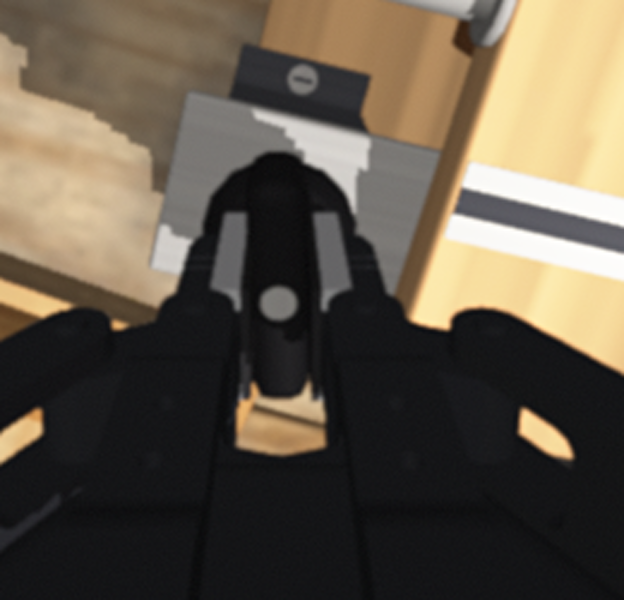

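Request:
{"api": "step_arm", "payload": {
  "commands": [
    {"x": -0.1,"y": 0,"z": -0.3,"turn": 0,"claw": 1},
    {"x": 0,"y": 0,"z": -0.3,"turn": 0,"claw": 1},
    {"x": 0,"y": 0,"z": -0.3,"turn": 0,"claw": 1},
    {"x": 0,"y": 0,"z": 0,"turn": 0,"claw": 1},
    {"x": 0,"y": 0,"z": 0,"turn": 0,"claw": 1}
  ]
}}

```text
time_s: 2.95
eef_pos: [0.4564, 0.0405, 0.0746]
orientation: [-90.0, -0.0, -71.7]
wrist_force: [-4.9, -3.1, 6.3]
finger_gap: 0.126
```

Run:
```python
from h import *
s=state();print(s['time_s'],s['eef_pos'],s['orientation'],s['wrist_force'],s['moment'],s['finger_gap'])
shot("wrist","w5",(200,150,460,400),2.4)
```

```text
2.95 [0.45637593 0.04049036 0.0746314 ] [-8.99848533e+01 -3.69258974e-02 -7.16630075e+01] [-4.87741028 -3.13790366  6.26156026] [-0.55198218  0.80288688  0.30959698] 0.12562101726228173
```

View pics/w5.png

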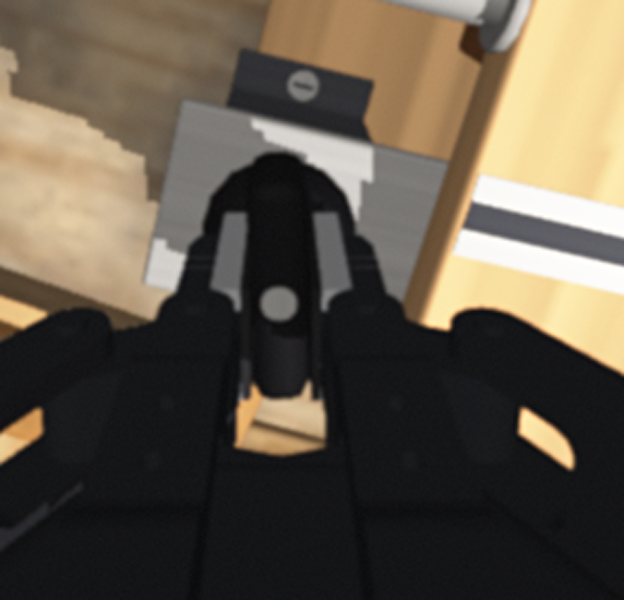

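Request:
{"api": "step_arm", "payload": {
  "commands": [
    {"x": 0,"y": 0,"z": -0.1,"turn": 0.05,"claw": 1},
    {"x": 0,"y": 0,"z": 0,"turn": 0.11,"claw": 1},
    {"x": 0,"y": 0,"z": 0,"turn": 0.11,"claw": 1},
    {"x": 0,"y": 0,"z": 0,"turn": 0.11,"claw": 1},
    {"x": 0,"y": 0,"z": 0,"turn": 0.11,"claw": 1},
    {"x": 0,"y": 0,"z": 0,"turn": 0.11,"claw": 1}
  ]
}}

```text
time_s: 3.6
eef_pos: [0.4561, 0.0404, 0.0744]
orientation: [-90.0, -0.0, -37.1]
wrist_force: [-8.2, -3.4, 15.5]
finger_gap: 0.126
```

Run:
```python
from h import *
s=state();print(s['time_s'],s['eef_pos'],s['orientation'],s['wrist_force'],s['moment'],s['finger_gap'],s['qpos'])
```

```text
3.6 [0.45613433 0.04042645 0.07442967] [-9.00040294e+01 -3.90148848e-02 -3.70780586e+01] [-8.18017597 -3.39417191 15.54776767] [-0.63075557  1.68832783 -0.04433005] 0.12617287102345368 [ 5.08362598e+00  2.88594583e+00 -2.70368222e+01  6.00510167e+01
 -2.91745989e-02  4.21616793e+01]
```

Request:
{"api": "step_arm", "payload": {
  "commands": [
    {"x": 0,"y": 0,"z": 0,"turn": 0.11,"claw": 1},
    {"x": 0,"y": 0,"z": 0,"turn": 0.11,"claw": 1},
    {"x": 0,"y": 0,"z": 0,"turn": 0.11,"claw": 1},
    {"x": 0,"y": 0,"z": 0,"turn": 0.11,"claw": 1},
    {"x": 0,"y": 0,"z": 0,"turn": 0.11,"claw": 1},
    {"x": 0,"y": 0,"z": 0,"turn": 0.11,"claw": 1},
    {"x": 0,"y": 0,"z": 0,"turn": 0.05,"claw": 1},
    {"x": 0,"y": 0,"z": 0,"turn": 0,"claw": 1},
    {"x": 0,"y": 0,"z": 0,"turn": 0,"claw": 1},
    {"x": 0,"y": 0,"z": 0,"turn": 0,"claw": 1}
  ]
}}

```text
time_s: 4.6
eef_pos: [0.4559, 0.0402, 0.0744]
orientation: [-90.1, 0.0, 3.3]
wrist_force: [-8.8, -3.0, 15.5]
finger_gap: 0.122
```

Run:
```python
from h import *
s=state();print(s['time_s'],s['eef_pos'],s['orientation'],s['wrist_force'],s['moment'],s['finger_gap'],s['qpos'])
shot("wrist","w6",(200,150,460,400),2.4)
```

```text
4.6 [0.45587169 0.04016223 0.0743882 ] [-9.00666865e+01  3.61540455e-03  3.34569469e+00] [-8.82450804 -3.04113473 15.48728199] [-0.79743818  1.92973128  0.01446441] 0.12223464397681577 [  5.07772093   2.8834488  -27.04500239  60.07717816  -0.06654674
   1.7320274 ]
```

View pics/w6.png

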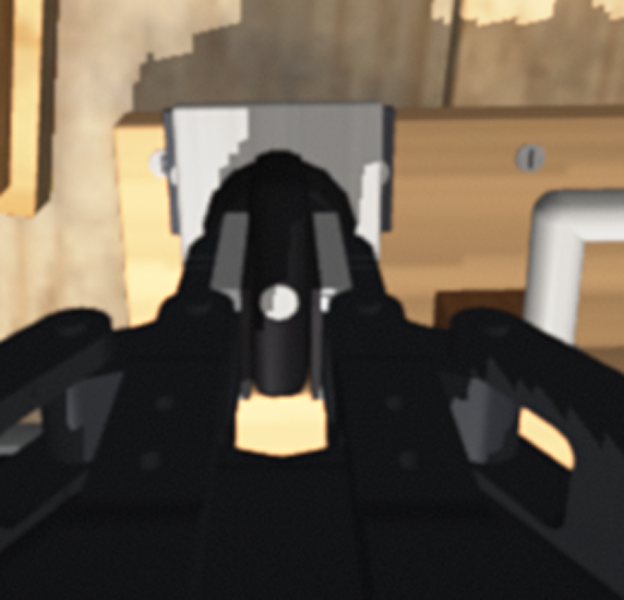

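Request:
{"api": "step_arm", "payload": {
  "commands": [
    {"x": 0,"y": 0,"z": 0.4,"turn": 0,"claw": 1},
    {"x": 0,"y": 0,"z": 0.4,"turn": 0,"claw": 1},
    {"x": 0,"y": 0,"z": 0.1,"turn": 0,"claw": 1},
    {"x": 0,"y": 0,"z": 0,"turn": 0,"claw": 0.6},
    {"x": 0,"y": 0,"z": 0,"turn": 0,"claw": 0.6},
    {"x": 0,"y": 0,"z": 0,"turn": 0,"claw": 0.6},
    {"x": 0,"y": 0,"z": 1,"turn": 0,"claw": 0.6},
    {"x": 0,"y": 0,"z": 3,"turn": 0,"claw": 0.6},
    {"x": 0,"y": 0,"z": 4,"turn": 0,"claw": 0.6},
    {"x": 0,"y": 0,"z": 4,"turn": 0,"claw": 0.6},
    {"x": 0,"y": 0,"z": 0,"turn": 0,"claw": 0.6}
  ]
}}

```text
time_s: 5.75
eef_pos: [0.459, 0.0411, 0.2085]
orientation: [-90.0, -0.6, 3.4]
wrist_force: [0.4, -0.7, -0.5]
finger_gap: 0.398
```

Run:
```python
from h import *
s=state();print(s['time_s'],s['eef_pos'],s['orientation'],s['wrist_force'],s['moment'],s['finger_gap'],s['qpos'])
shot("wrist","w7",None,1.25)
```

```text
5.75 [0.45902827 0.04105208 0.20845982] [-89.97257158  -0.55042697   3.39338183] [ 0.43370747 -0.69912689 -0.47003161] [ 0.00608133 -0.02945387  0.01188439] 0.3980378229609203 [ 5.10346610e+00 -1.31572360e-01 -1.29906030e+01  7.65899691e+01
  1.09905222e-02  1.71000537e+00]
```

View pics/w7.png

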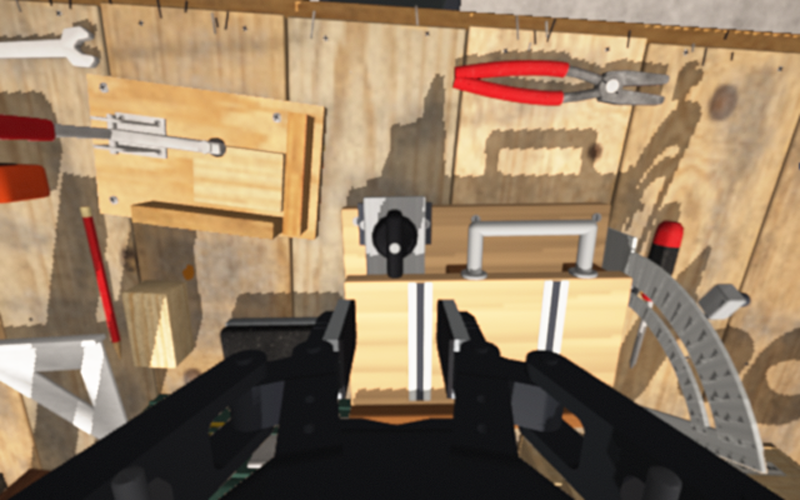

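Run:
```python
from h import *
im=cv2.imread("pics/w7_raw.png")[160:400,470:640]
cv2.imwrite("pics/w7c.png",cv2.resize(im,None,fx=2.5,fy=2.5,interpolation=cv2.INTER_CUBIC))
shot("side","s7",(240,190,320,280),6.6)
```

```text
(no output)
```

View pics/w7c.png

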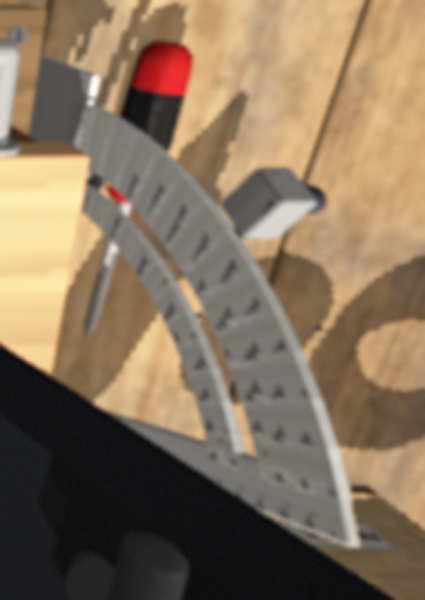

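View pics/s7.png

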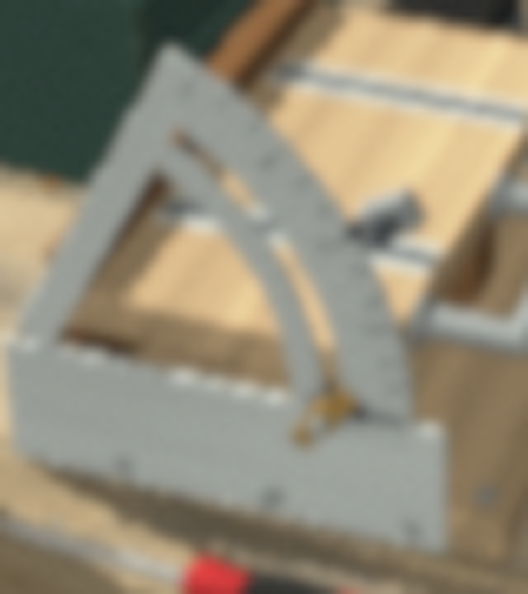

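```bash
cat >> h.py <<'E'
YAW=np.radians(4.1); BX=np.array([np.cos(YAW),np.sin(YAW),0]); BY=np.array([-np.sin(YAW),np.cos(YAW),0])
HINGE=np.array([.6195,.1615,.058])
def quad(m,px,yq=.129):
    o,d=ray(m,px); t=((HINGE+BY*yq-o)@BY)/(d@BY); p=o+d*t-HINGE
    x=-(p@BX); z=p[2]; return np.hypot(x,z),np.arctan2(z,x),x,z
E
python3 - <<'E'
from h import *
m=camera_model("side")
f=lambda u,v:(240+u/6.6,190+v/6.6)
for n,u,v in [("apex",170,45),("rim",270,125),("rim",330,200),("rim",372,265),("rim",398,330),("rim",410,400),("tip",352,233),("rider ctr",390,220),("needle?",375,410),("plateTR",443,430),("plateBR",445,550),("plateTL",10,345),("plateBL",10,455)]:
    print(n,np.round(quad(m,f(u,v)),4))
E
```

```text
apex [0.183  1.0823 0.0859 0.1616]
rim [0.183  0.8585 0.1196 0.1385]
rim [0.1804 0.6849 0.1397 0.1141]
rim [0.1792 0.538  0.1539 0.0918]
rim [0.1763 0.3947 0.1627 0.0678]
rim [0.1714 0.2342 0.1667 0.0398]
tip [0.1796 0.6104 0.1471 0.1029]
rider ctr [0.1951 0.6051 0.1605 0.111 ]
needle? [0.1574 0.2068 0.154  0.0323]
plateTR [0.181  0.1672 0.1785 0.0301]
plateBR [ 0.1805 -0.1235  0.1791 -0.0222]
plateTL [0.0303 1.0149 0.016  0.0258]
plateBL [ 0.0272 -1.1471  0.0112 -0.0248]
```

Run:
```python
from h import *
m=camera_model("wrist")
# w7: table corners (1.25 scale) z .076
for n,u,v in [("tableR",347,280),("tableL",628,278),("quadfoot",610,228)]:
    p=onplane(m,(u/1.25,v/1.25),.076); d=p-HINGE; print(n,p,-(d@BX),d@BY)
m=camera_model("side")
f=lambda u,v:(240+u/6.6,190+v/6.6)
for yq in (.095,.099,.103):
  print(yq)
  for n,u,v in [("apex",170,45),("rim",270,125),("rim",330,200),("rim",372,265),("rim",398,330),("rim",410,400),("tip",352,233),("rider ctr",390,220),("needle?",375,410),("plateTR",443,430),("plateBR",445,550),("plateTL",10,345),("plateBL",10,455)]:
    print(n,np.round(quad(m,f(u,v),yq),4))
```

```text
tableR [0.4886438  0.00339432 0.076     ] 0.14182546696540335 -0.14834516804978476
tableL [0.47398679 0.22506328 0.076     ] 0.14059619645553814 0.07380443327400107
quadfoot [0.43501293 0.20201929 0.076     ] 0.1811179020440888 0.0536059473010799
0.095
apex [0.1558 1.1141 0.0687 0.1398]
rim [0.1556 0.8372 0.1042 0.1156]
rim [0.1543 0.6226 0.1253 0.09  ]
rim [0.1552 0.443  0.1402 0.0665]
rim [0.1551 0.2691 0.1495 0.0412]
rim [0.1541 0.0766 0.1537 0.0118]
tip [0.1544 0.531  0.1331 0.0782]
rider ctr [0.1707 0.5322 0.1471 0.0866]
needle? [0.1404 0.0281 0.1403 0.0039]
plateTR [0.1661 0.0099 0.166  0.0016]
plateBR [ 0.175  -0.3099  0.1667 -0.0534]
plateTL [ 0.0056 -2.5865 -0.0047 -0.0029]
plateBL [ 0.0569 -1.7437 -0.0098 -0.0561]
0.099
apex [0.159  1.1098 0.0707 0.1424]
rim [0.1588 0.8401 0.106  0.1183]
rim [0.1573 0.631  0.127  0.0928]
rim [0.158  0.4556 0.1418 0.0695]
rim [0.1574 0.2856 0.1511 0.0444]
rim [0.1559 0.0969 0.1552 0.0151]
tip [0.1573 0.5417 0.1348 0.0811]
rider ctr [0.1735 0.5419 0.1487 0.0895]
needle? [0.1421 0.0512 0.1419 0.0073]
plateTR [0.1676 0.0298 0.1675 0.005 ]
plateBR [ 0.1754 -0.2875  0.1682 -0.0497]
plateTL [ 2.3000e-03  2.9532e+00 -2.3000e-03  4.0000e-04]
plateBL [ 0.0529 -1.7097 -0.0073 -0.0524]
0.103
apex [0.1622 1.1057 0.0727 0.1449]
rim [0.162  0.8429 0.1078 0.121 ]
rim [0.1603 0.6391 0.1287 0.0956]
rim [0.1607 0.4679 0.1435 0.0725]
rim [0.1598 0.3016 0.1526 0.0475]
rim [0.1578 0.1167 0.1567 0.0184]
tip [0.1602 0.5519 0.1364 0.084 ]
rider ctr [0.1764 0.5512 0.1503 0.0924]
needle? [0.1439 0.0738 0.1435 0.0106]
plateTR [0.1692 0.0493 0.169  0.0083]
plateBR [ 0.1758 -0.2651  0.1696 -0.0461]
plateTL [3.8000e-03 1.5335e+00 1.0000e-04 3.8000e-03]
plateBL [ 0.049  -1.6702 -0.0049 -0.0487]
```

Request:
{"api": "step_arm", "payload": {
  "commands": [
    {"x": 0.2,"y": 1,"z": 3,"turn": -0.13,"claw": 0.6},
    {"x": 0.2,"y": 1.5,"z": 3,"turn": -0.13,"claw": 0.6},
    {"x": 0.2,"y": 2,"z": 3,"turn": -0.13,"claw": 0.6},
    {"x": 0.2,"y": 2.5,"z": 0.2,"turn": -0.13,"claw": 0.6},
    {"x": 0.2,"y": 2.5,"z": 0,"turn": -0.13,"claw": 0.6},
    {"x": 0.2,"y": 2.5,"z": 0,"turn": -0.13,"claw": 0.6},
    {"x": 0.2,"y": 2.5,"z": 0,"turn": -0.13,"claw": 0.6},
    {"x": 0.2,"y": 2.5,"z": 0,"turn": -0.13,"claw": 0.6},
    {"x": 0.2,"y": 2.5,"z": 0,"turn": -0.13,"claw": 0.6},
    {"x": 0.2,"y": 2.5,"z": 0,"turn": -0.13,"claw": 0.6},
    {"x": 0.2,"y": 2.5,"z": 0,"turn": -0.13,"claw": 0.6},
    {"x": 0.2,"y": 0.4,"z": 0,"turn": -0.13,"claw": 0.6}
  ]
}}

```text
time_s: 7.05
eef_pos: [0.4798, 0.2919, 0.2921]
orientation: [-90.2, -0.0, -86.2]
wrist_force: [0.4, -0.3, -0.4]
finger_gap: 0.401
```

Request:
{"api": "step_arm", "payload": {
  "commands": [
    {"x": 0,"y": 0,"z": 0,"turn": 0,"claw": 0.6},
    {"x": 0,"y": 0,"z": 0,"turn": 0,"claw": 0.6},
    {"x": 0,"y": 0,"z": 0,"turn": 0,"claw": 0.6}
  ]
}}

```text
time_s: 7.35
eef_pos: [0.4801, 0.2891, 0.2939]
orientation: [-90.0, -0.0, -85.9]
wrist_force: [0.3, -0.6, -0.1]
finger_gap: 0.401
```

Run:
```python
from h import *
s=state();print(s['time_s'],s['eef_pos'],s['orientation'],s['qpos'])
m=shot("wrist","w8",(200,80,460,320),3)
print(proj(m,HINGE+BY*.097-BX*.128+[0,0,.075]))
```

```text
7.35 [0.48009936 0.28910493 0.29394344] [-9.00402024e+01 -2.31994294e-02 -8.59041234e+01] [ 3.10566880e+01  1.17796697e+01  1.10476148e+01  8.93142963e+01
 -2.45105695e-03  1.16960821e+02]
[318.45157879 223.09529962]
```

View pics/w8.png

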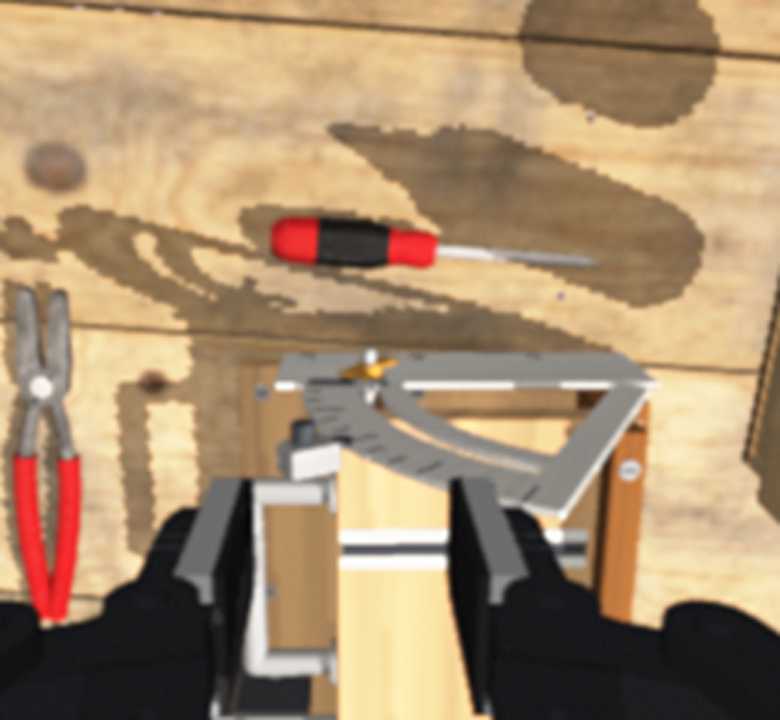

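Run:
```python
from h import *
im=cv2.imread("pics/w8_raw.png")[190:260,280:420]
cv2.imwrite("pics/w8c.png",cv2.resize(im,None,fx=5.5,fy=5.5,interpolation=cv2.INTER_CUBIC))
```

```text
(no output)
```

View pics/w8c.png

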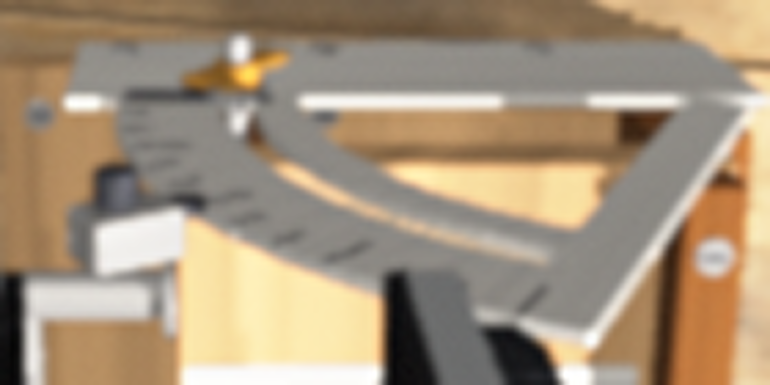

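Run:
```python
from h import *
m=camera_model("wrist"); m["T"]=np.load("pics/w8_T.npy")
f=lambda u,v:(280+u/5.5,190+v/5.5)
for yq in (.095,.098,.101):
  print(yq)
  for n,u,v in [("needle",125,95),("needle root",208,95),("t",137,112),("t",140,128),("t",155,147),("t",165,162),("tip",205,203),("tip in",190,195),("t",235,193),("t",245,217),("t",288,240),("t",348,250),("t",535,298),("rim",118,125),("rim",130,160),("rim",215,222),("rim",290,265)]:
    r=quad(m,f(u,v),yq); print(n,np.round(r,4),round(np.degrees(r[1]),1))
```

```text
0.095
needle [0.1488 0.0434 0.1487 0.0065] 2.5
needle root [0.1287 0.0506 0.1285 0.0065] 2.9
t [0.1467 0.1404 0.1452 0.0205] 8.0
t [0.1478 0.2244 0.144  0.0329] 12.9
t [0.1478 0.3207 0.1402 0.0466] 18.4
t [0.149  0.3904 0.1378 0.0567] 22.4
tip [0.153  0.5636 0.1293 0.0817] 32.3
tip in [0.1532 0.5277 0.1323 0.0771] 30.2
t [0.1448 0.5523 0.1233 0.076 ] 31.6
t [0.151  0.6344 0.1216 0.0895] 36.4
t [0.1525 0.7277 0.1139 0.1015] 41.7
t [0.1482 0.8009 0.1032 0.1064] 45.9
t [0.1475 1.0512 0.0732 0.128 ] 60.2
rim [0.1523 0.2024 0.1492 0.0306] 11.6
rim [0.1555 0.3641 0.1453 0.0554] 20.9
rim [0.1572 0.6262 0.1274 0.0922] 35.9
rim [0.161  0.7825 0.1142 0.1135] 44.8
0.098
needle [0.1491 0.1114 0.1482 0.0166] 6.4
needle root [0.1296 0.1286 0.1285 0.0166] 7.4
t [0.1479 0.206  0.1448 0.0303] 11.8
t [0.1497 0.2862 0.1437 0.0423] 16.4
t [0.1506 0.3782 0.1399 0.0556] 21.7
t [0.1524 0.4441 0.1376 0.0655] 25.4
tip [0.1574 0.6069 0.1293 0.0898] 34.8
tip in [0.1574 0.5729 0.1323 0.0853] 32.8
t [0.1494 0.5986 0.1234 0.0842] 34.3
t [0.1559 0.6742 0.1218 0.0973] 38.6
t [0.1579 0.7615 0.1143 0.109 ] 43.6
t [0.
[... 189 characters left out ...]
 [0.1664 0.8114 0.1146 0.1207] 46.5
0.101
needle [0.1501 0.1788 0.1477 0.0267] 10.2
needle root [0.1313 0.2051 0.1286 0.0267] 11.7
t [0.1498 0.2702 0.1444 0.04  ] 15.5
t [0.1523 0.3462 0.1433 0.0517] 19.8
t [0.1539 0.4334 0.1397 0.0646] 24.8
t [0.1561 0.4953 0.1374 0.0742] 28.4
tip [0.1622 0.6478 0.1293 0.0979] 37.1
tip in [0.1619 0.6157 0.1322 0.0935] 35.3
t [0.1543 0.642  0.1236 0.0924] 36.8
t [0.1611 0.7115 0.122  0.1052] 40.8
t [0.1635 0.7931 0.1147 0.1165] 45.4
t [0.1601 0.8588 0.1046 0.1212] 49.2
t [0.1609 1.0767 0.0763 0.1417] 61.7
rim [0.1562 0.3227 0.1481 0.0495] 18.5
rim [0.1619 0.4676 0.1445 0.0729] 26.8
rim [0.1669 0.7014 0.1275 0.1077] 40.2
rim [0.172  0.8385 0.115  0.1279] 48.0
```

Request:
{"api": "step_arm", "payload": {
  "commands": [
    {"x": -0.6,"y": -2.5,"z": 0,"turn": 0,"claw": 0.66},
    {"x": -0.6,"y": -2.5,"z": 0,"turn": 0,"claw": 0.66},
    {"x": -0.6,"y": -3,"z": 0,"turn": 0,"claw": 0.66},
    {"x": -0.6,"y": -3,"z": -1,"turn": 0,"claw": 0.66},
    {"x": -0.6,"y": -2.5,"z": -3,"turn": 0,"claw": 0.66},
    {"x": -0.5,"y": -0.5,"z": -4,"turn": 0,"claw": 0.66},
    {"x": 0,"y": 0,"z": -4,"turn": 0,"claw": 0.66},
    {"x": 0,"y": 0,"z": -4,"turn": 0,"claw": 0.66},
    {"x": 0,"y": 0,"z": -3,"turn": 0,"claw": 0.66},
    {"x": 0,"y": 0,"z": 0,"turn": 0,"claw": 0.66},
    {"x": 0,"y": 0,"z": 0,"turn": 0,"claw": 0.66}
  ]
}}

```text
time_s: 8.5
eef_pos: [0.4452, 0.1494, 0.105]
orientation: [-90.0, -0.0, -86.0]
wrist_force: [0.1, -0.4, 0.8]
finger_gap: 0.334
```

Run:
```python
from h import *
s=state();print(s['time_s'],s['eef_pos'],s['orientation'])
m=shot("wrist","w9",None,1.25)
for px in [(0,0)]: pass
```

```text
8.5 [0.44517534 0.14937276 0.10499374] [-9.00125679e+01 -3.46857293e-03 -8.59852822e+01]
```

View pics/w9.png

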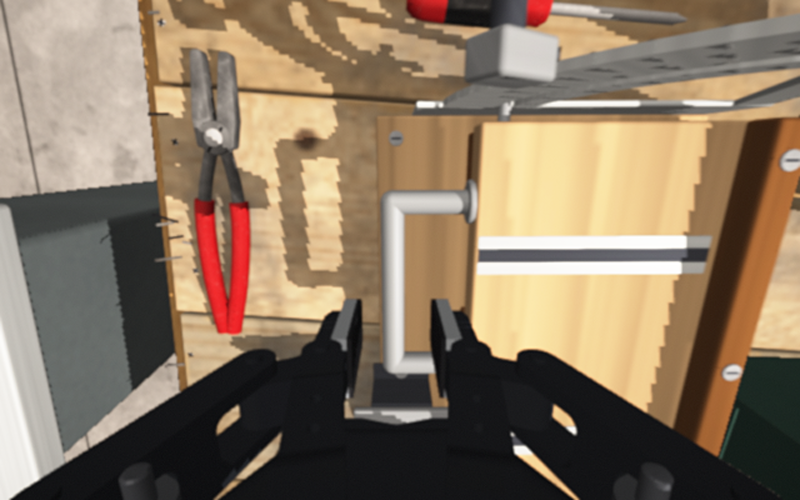

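Request:
{"api": "step_arm", "payload": {
  "commands": [
    {"x": 0,"y": 0,"z": -1,"turn": 0,"claw": 0.72},
    {"x": 0,"y": 0,"z": -1,"turn": 0,"claw": 0.72},
    {"x": 0,"y": 0,"z": -1,"turn": 0,"claw": 0.72},
    {"x": 0,"y": 0,"z": 0,"turn": 0,"claw": 0.72}
  ]
}}

```text
time_s: 8.95
eef_pos: [0.4443, 0.1494, 0.0727]
orientation: [-90.1, -0.0, -86.0]
wrist_force: [-0.7, -0.3, -0.0]
finger_gap: 0.281
```

Run:
```python
from h import *
s=state();print(s['time_s'],s['eef_pos'],s['wrist_force'],s['finger_gap'])
m=shot("wrist","w10",(200,100,460,340),3)
```

```text
8.95 [0.44428072 0.14940356 0.07272541] [-0.7299465  -0.26644984 -0.03213246] 0.28060466404985773
```

View pics/w10.png

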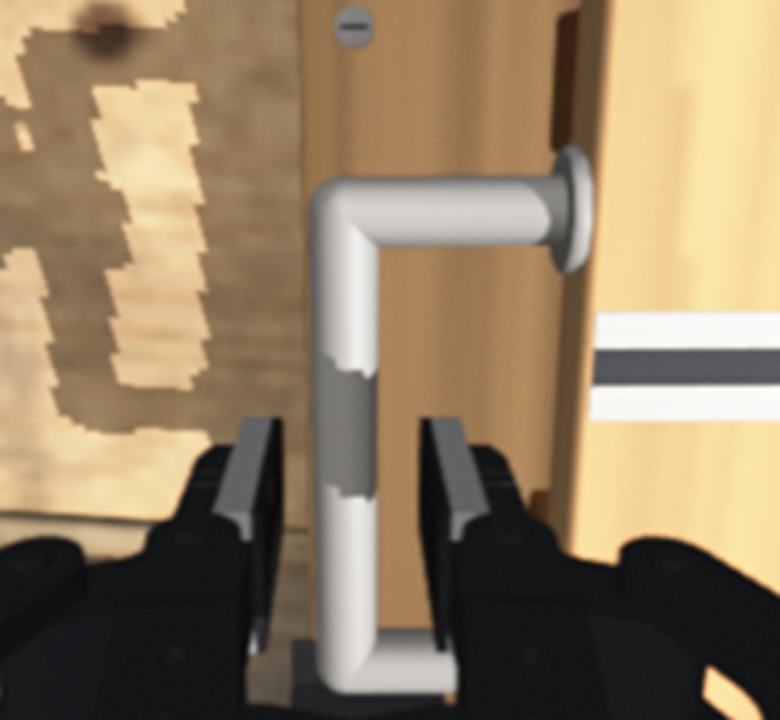

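Well centred on the bar (columns 315–375 between pads at 282 and 420), with room to the table edge. Continue down and grip.

Request:
{"api": "step_arm", "payload": {
  "commands": [
    {"x": 0,"y": 0,"z": -1,"turn": 0,"claw": 0.72},
    {"x": 0,"y": 0,"z": -1.2,"turn": 0,"claw": 0.72},
    {"x": 0,"y": 0,"z": 0,"turn": 0,"claw": 0.72},
    {"x": 0,"y": 0,"z": 0,"turn": 0,"claw": 0.9},
    {"x": 0,"y": 0,"z": 0,"turn": 0,"claw": 1},
    {"x": 0,"y": 0,"z": 0,"turn": 0,"claw": 1},
    {"x": 0,"y": 0,"z": 0,"turn": 0,"claw": 1}
  ],
  "grip_force": 40
}}

```text
time_s: 9.7
eef_pos: [0.443, 0.1494, 0.0515]
orientation: [-90.3, -0.0, -86.0]
wrist_force: [-4.9, 0.4, -1.1]
finger_gap: 0.12
```

Run:
```python
from h import *
s=state();print(s['time_s'],s['eef_pos'],s['wrist_force'],s['moment'],s['finger_gap'])
m=shot("wrist","w11",(200,100,460,340),3)
th=.53;r=np.hypot(.175,.009);p=np.arctan2(.009,.175)
for th in (0,.1,.2,.3,.4,.53): print(th,np.round(100*np.array([r*np.cos(p)-r*np.cos(p+th),r*np.sin(p+th)-r*np.sin(p)]),2))
```

```text
9.7 [0.44302925 0.14936257 0.05154786] [-4.894401    0.36237994 -1.1120096 ] [-0.02999572  1.05692972 -0.03028665] 0.11959349221501184
0 [0. 0.]
0.1 [0.18 1.74]
0.2 [0.53 3.46]
0.3 [1.05 5.13]
0.4 [1.73 6.74]
0.53 [2.86 8.72]
```

View pics/w11.png

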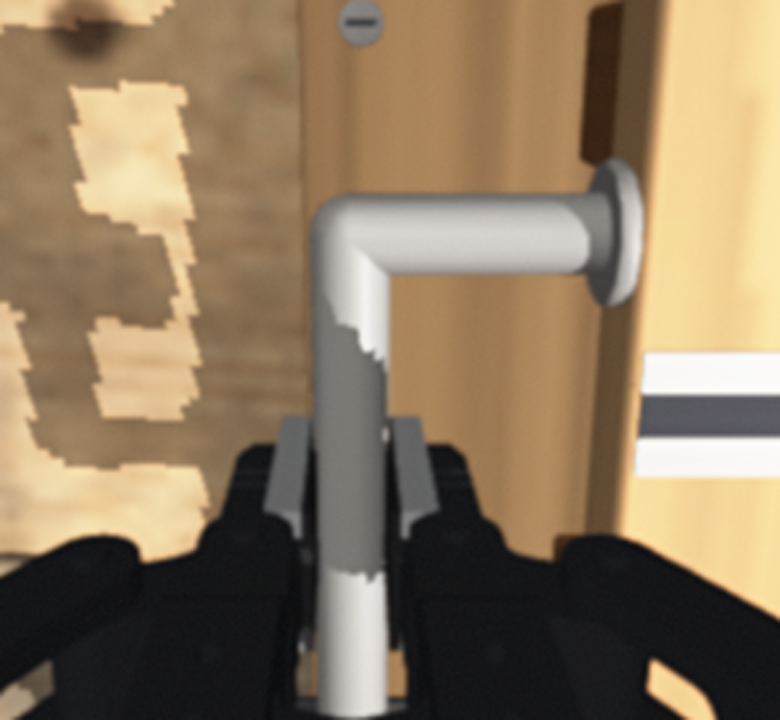

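Request:
{"api": "step_arm", "payload": {
  "commands": [
    {"x": -0.05,"y": 0,"z": 0.5,"turn": 0,"claw": 1},
    {"x": 0.0,"y": 0,"z": 0.6,"turn": 0,"claw": 1},
    {"x": 0.08,"y": 0,"z": 0.64,"turn": 0,"claw": 1},
    {"x": 0.15,"y": 0.01,"z": 0.86,"turn": 0,"claw": 1},
    {"x": 0.2,"y": 0.01,"z": 0.86,"turn": 0,"claw": 1},
    {"x": 0,"y": 0,"z": 0,"turn": 0,"claw": 1}
  ]
}}

```text
time_s: 10.35
eef_pos: [0.4486, 0.1498, 0.0883]
orientation: [-90.0, 0.0, -86.0]
wrist_force: [-7.7, -0.8, -2.2]
finger_gap: 0.125
```

Run:
```python
from h import *
s=state();print(s['time_s'],s['eef_pos'],s['orientation'],s['wrist_force'],s['moment'],s['finger_gap'])
m=shot("wrist","w12",(200,100,460,340),3)
shot("side","s12",(240,180,360,270),6.6)
```

```text
10.35 [0.44861685 0.14978244 0.08834753] [-9.00489533e+01  5.62600015e-03 -8.59907050e+01] [-7.69117807 -0.79634219 -2.21067851] [-0.21240684  1.52760262  0.04480906] 0.1246408532174769
```

View pics/w12.png

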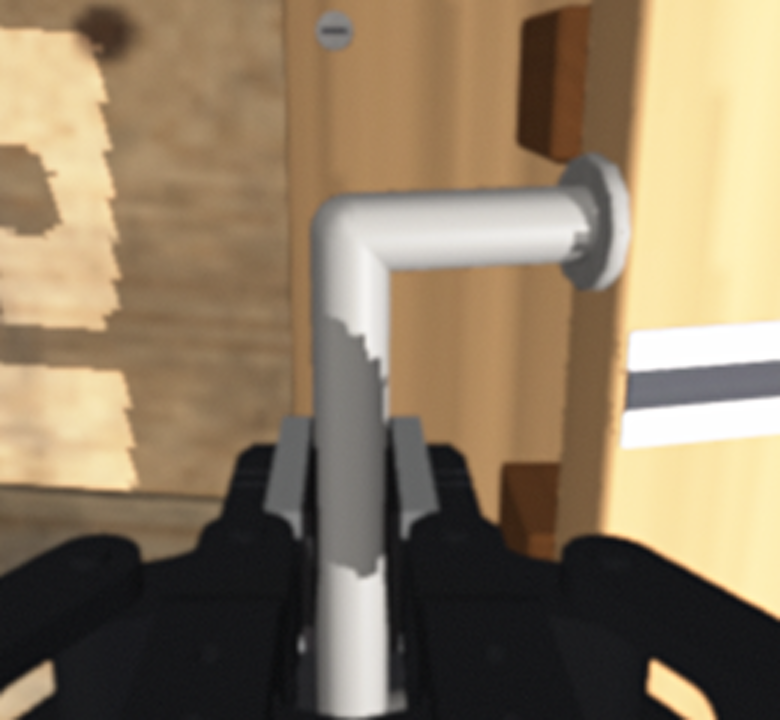

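View pics/s12.png

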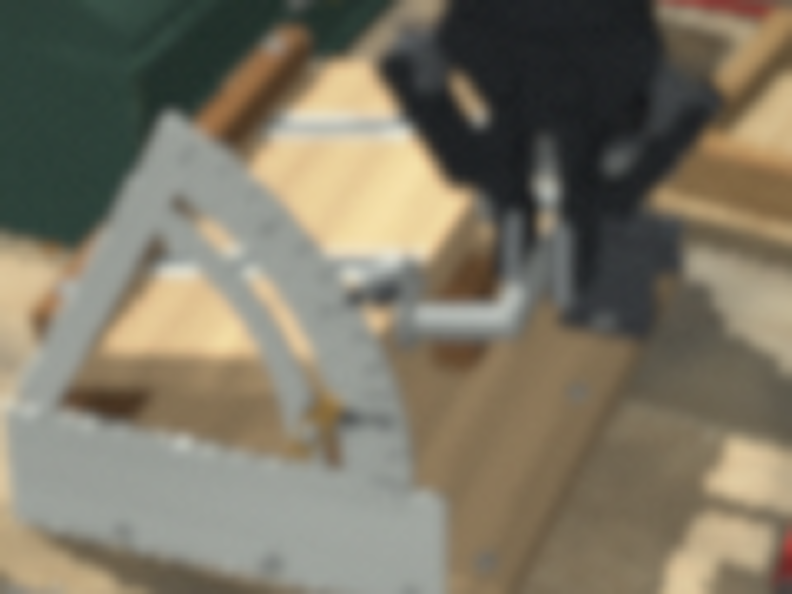

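Request:
{"api": "step_arm", "payload": {
  "commands": [
    {"x": 0.09,"y": 0.01,"z": 0.62,"turn": 0,"claw": 1},
    {"x": 0.22,"y": 0.02,"z": 0.67,"turn": 0,"claw": 1},
    {"x": 0.25,"y": 0.02,"z": 0.65,"turn": 0,"claw": 1},
    {"x": 0.27,"y": 0.02,"z": 0.65,"turn": 0,"claw": 1},
    {"x": 0.3,"y": 0.02,"z": 0.63,"turn": 0,"claw": 1},
    {"x": 0.32,"y": 0.02,"z": 0.61,"turn": 0,"claw": 1},
    {"x": 0,"y": 0,"z": 0,"turn": 0,"claw": 1},
    {"x": 0,"y": 0,"z": 0,"turn": 0,"claw": 1}
  ]
}}

```text
time_s: 11.25
eef_pos: [0.4629, 0.1509, 0.1263]
orientation: [-90.1, 0.0, -86.0]
wrist_force: [-8.6, -1.5, -0.8]
finger_gap: 0.124
```

Run:
```python
from h import *
s=state();print(s['time_s'],s['eef_pos'],s['orientation'],s['wrist_force'],s['moment'],s['finger_gap'])
m=shot("wrist","w13",None,1.25)
shot("side","s13",(240,180,360,270),6.6)
```

```text
11.25 [0.46286918 0.15085492 0.12627032] [-9.00760100e+01  5.84528224e-03 -8.59918494e+01] [-8.55134083 -1.4603397  -0.77528974] [-0.28897233  1.89064496  0.01854345] 0.12390383238889204
```

View pics/w13.png

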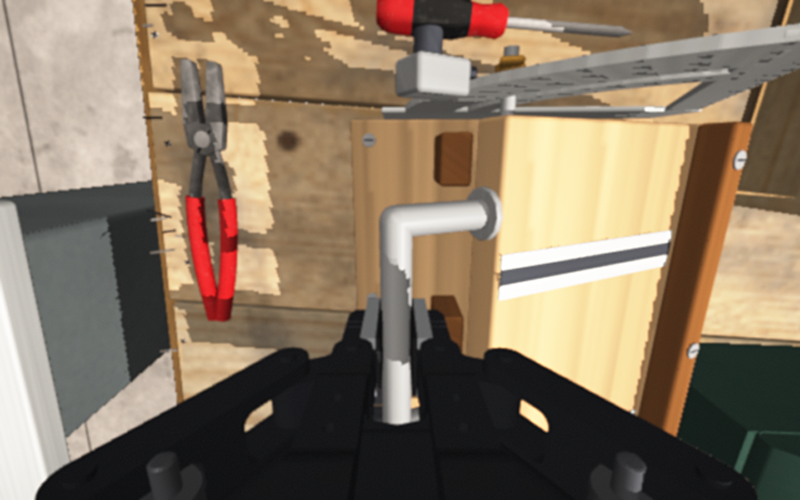

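View pics/s13.png

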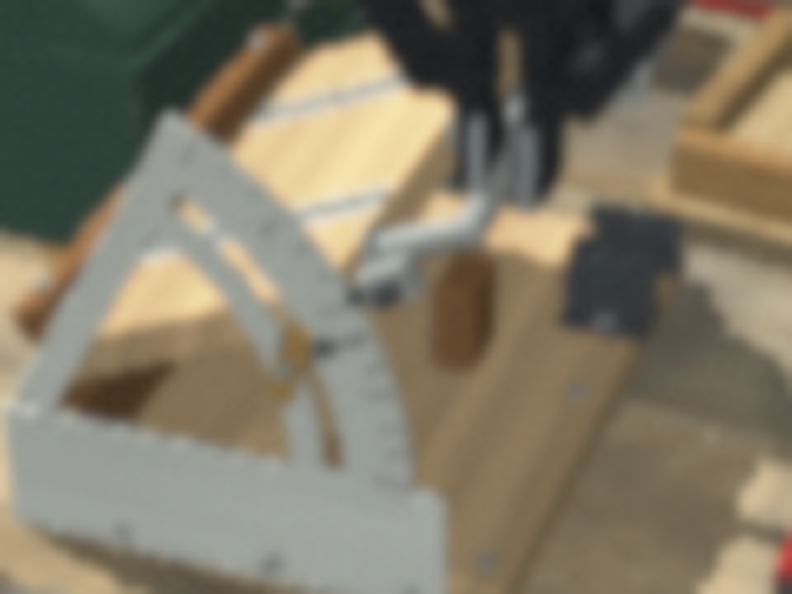

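Run:
```python
from h import *
m=camera_model("side")
f=lambda u,v:(240+u/6.6,180+v/6.6)
for n,u,v in [("needle12",393,421),("needle root12",345,412),("needle13",368,337),("root13",315,350),("rider",350,298),("rider b",405,280)]:
    print(n,np.round(quad(m,f(u,v),.0935),4))
for n,c in (("s12",(287,235,307,250)),("s13",(280,218,310,240))):
    im=cv2.imread(f"pics/{n}_raw.png")[c[1]:c[3],c[0]:c[2]]
    cv2.imwrite(f"pics/{n}z.png",cv2.resize(im,None,fx=24,fy=24,interpolation=cv2.INTER_CUBIC))
```

```text
needle12 [0.1497 0.1934 0.1469 0.0288]
needle root12 [0.1319 0.2159 0.1288 0.0282]
needle13 [0.1516 0.4252 0.1381 0.0625]
root13 [0.1292 0.4175 0.1181 0.0524]
rider [0.1528 0.5307 0.1318 0.0773]
rider b [0.1763 0.5308 0.152  0.0892]
```

View pics/s13z.png

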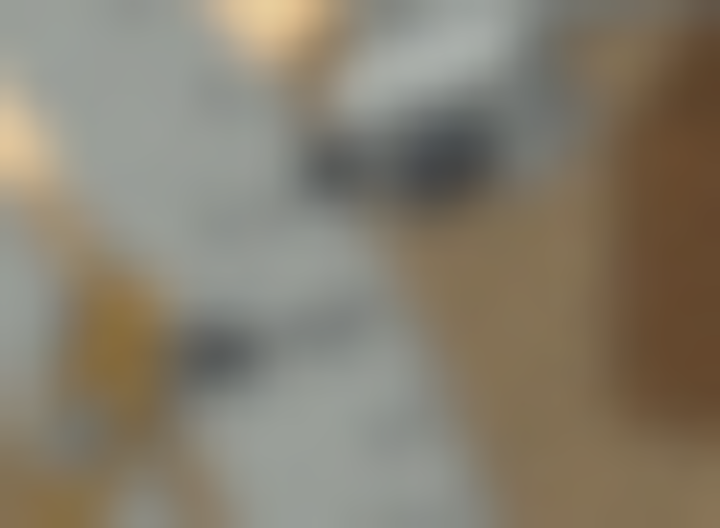

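Request:
{"api": "step_arm", "payload": {
  "commands": [
    {"x": 0.2,"y": 0.01,"z": 0.36,"turn": 0,"claw": 1},
    {"x": 0.2,"y": 0.01,"z": 0.36,"turn": 0,"claw": 1},
    {"x": 0.2,"y": 0.01,"z": 0.36,"turn": 0,"claw": 1},
    {"x": 0.2,"y": 0.01,"z": 0.36,"turn": 0,"claw": 1},
    {"x": 0,"y": 0,"z": 0,"turn": 0,"claw": 1},
    {"x": 0,"y": 0,"z": 0,"turn": 0,"claw": 1},
    {"x": 0,"y": 0,"z": 0,"turn": 0,"claw": 1}
  ]
}}

```text
time_s: 12.05
eef_pos: [0.4712, 0.1515, 0.141]
orientation: [-90.0, 0.0, -86.0]
wrist_force: [-8.5, -0.9, 1.9]
finger_gap: 0.12
```

Run:
```python
from h import *
s=state();print(s['time_s'],s['eef_pos'],s['orientation'],s['wrist_force'],s['finger_gap'])
dz=s['eef_pos'][2]-.05155; print("theta",np.arcsin((dz+.009)/np.hypot(.175,.009))-np.arctan2(.009,.175))
m=shot("wrist","w14",(250,0,570,240),2.5)
shot("side","s14",(270,210,320,245),16)
shot("scene","c14",(270,130,330,180),12)
```

```text
12.05 [0.4711628  0.15146816 0.1410459 ] [-9.00159379e+01  3.14406076e-02 -8.59803540e+01] [-8.54136844 -0.8730453   1.92805585] 0.12030637881551864
theta 0.5455283728871976
```

View pics/w14.png

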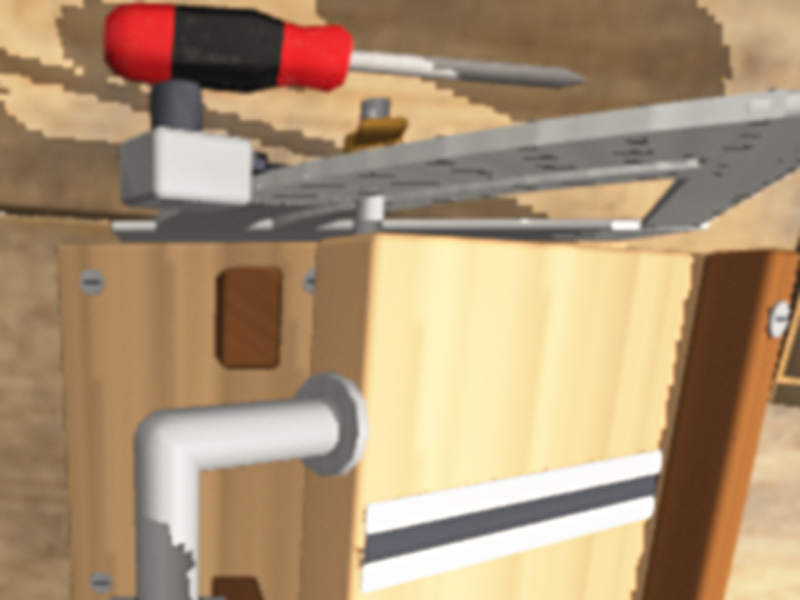

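View pics/s14.png

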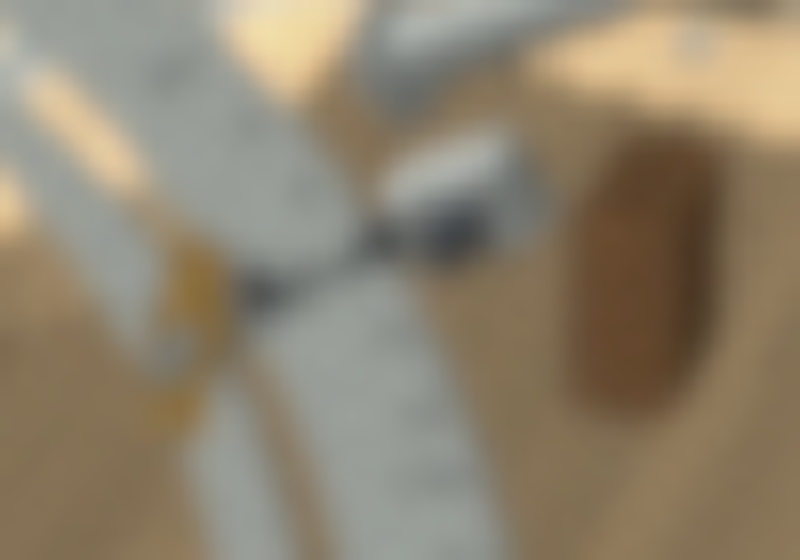

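View pics/c14.png

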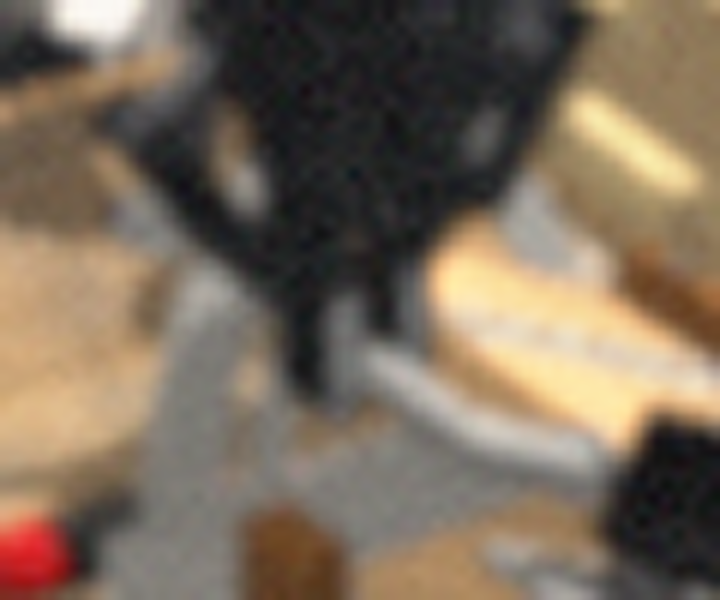

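Run:
```python
from h import *
m=camera_model("side")
f=lambda u,v:(270+u/16-.47,210+v/16-.47)
for n,u,v in [("root",260,298),("mid",310,277),("tip needle",345,262),("rider tip",375,240),("clip mid",455,225)]:
    print(n,np.round(quad(m,f(u,v),.0935),4))
s=state();print(s['time_s'],s['joint_vel'].round(3),s['wrist_force'])
```

```text
root [0.1309 0.5193 0.1137 0.065 ]
mid [0.1404 0.525  0.1215 0.0704]
tip needle [0.147  0.5288 0.127  0.0742]
rider tip [0.1535 0.5405 0.1316 0.079 ]
clip mid [0.1667 0.53   0.1438 0.0843]
12.2 [ 0.008 -0.063  0.002 -0.041  0.078  0.061] [-8.92679794 -1.41345306  2.46443814]
```

Request:
{"api": "step_arm", "payload": {
  "commands": [
    {"x": 0.02,"y": 0,"z": 0.08,"turn": 0,"claw": 1},
    {"x": 0,"y": 0,"z": 0,"turn": 0,"claw": 1},
    {"x": 0,"y": 0,"z": 0,"turn": 0,"claw": 1},
    {"x": 0,"y": 0,"z": 0,"turn": 0,"claw": 1},
    {"x": 0,"y": 0,"z": 0,"turn": 0,"claw": 1},
    {"x": 0,"y": 0,"z": 0,"turn": 0,"claw": 1},
    {"x": 0,"y": 0,"z": 0,"turn": 0,"claw": 1},
    {"x": 0,"y": 0,"z": 0,"turn": 0,"claw": 1}
  ]
}}

```text
time_s: 13.0
eef_pos: [0.4716, 0.1515, 0.1418]
orientation: [-90.0, 0.0, -86.0]
wrist_force: [-6.8, -0.8, 0.5]
finger_gap: 0.122
```

Run:
```python
from h import *
s=state();print(s['time_s'],s['eef_pos'],s['wrist_force'],s['finger_gap'])
shot("side","s15",(270,210,320,245),16)
```

```text
13.0 [0.47160093 0.15150416 0.14176347] [-6.75987037 -0.76347033  0.47769205] 0.12175170319524897
```

View pics/s15.png

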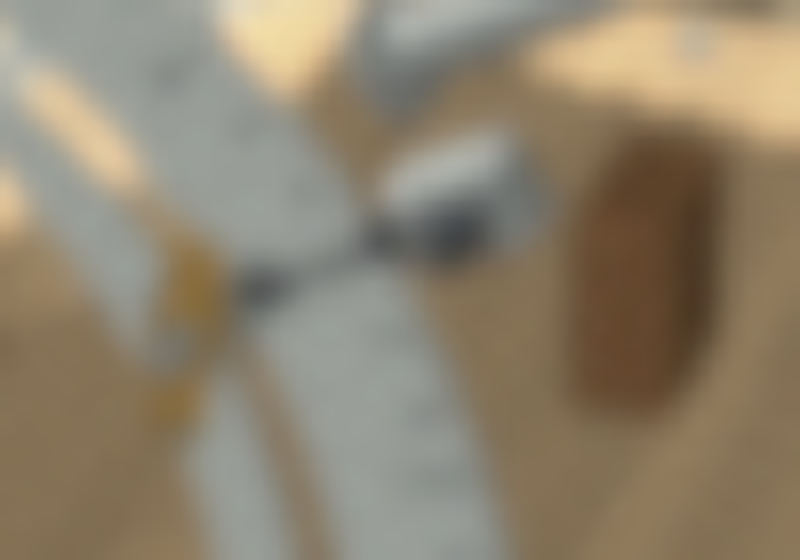

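The needle (260,290 → 355,250) runs straight into the rider's tip (375,238), the rider hasn't moved, and the arm is steady.

```bash
python3 -c "
from bench import *
print(close_job())"
```

```text
the job is handed in; nothing more can be done
None
```

The table is free of its catch and I handed the job in at about 13 s, with the gripper still holding the handle at the rider's angle. You can tighten the wing nut.

**What I did:** I gripped the wing and pressed the knob down about 8.5 mm while it was still locked. I turned it about 1.31 rad counter-clockwise to its stop and let it up. I then gripped the handle bar at its middle with 40 N and lifted the table along its arc.

**Last checks:**
- **Angle:** In the last side picture the needle runs straight into the rider's tip. From the side camera just before a final lift of about 1 mm (0.005 rad), the needle read about 0.525 rad and the rider 0.53 to 0.54 rad.
- **Cross-check:** The handle height gave about 0.545 rad at the same moment, about 0.02 rad above the needle reading but still inside the 0.05 rad tolerance.
- **Steadiness and rider:** The arm was steady. The rider was at the same place in the picture, and the tools I could see had not moved.
- **Side force:** A sideways force of about 7 N remained at the wrist.

**Disagreement found on the way:** My first rider measurement assumed the handle was at mid-width of the table, and the quadrant came out with the wrong radius (about 180 mm instead of 150). The handle sits about 30 mm left of the middle. With that corrected, the radius, tick marks and needle zero agreed to within about 5 mm.

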